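# Feed a matchbox into its holder with a push stick

### The job

Reload the matchbox holder: lay the matchbox flat and lengthwise on the holder's open apron, then take the push stick by its upright grip and push the matchbox with it through the narrow lane until the sprung catch drops behind the box and keeps it pressed on the sprung buffer; push gently, without driving the buffer hard back. Then draw the stick out and lay it down on the worktop clear of the holder, and leave the other things on the worktop where they stand.

Things in the scene. Friction and masses are not known exactly. Their poses are not given: they have to be found in the camera images.
- matchbox: cream matchbox, 36 (x) x 53 (y, its length) x 14.5 mm, 40 g; origin at the centre of its underside, z up
- push_stick: pale wooden push stick, 100 g: flat slat 215 (x) x 22 x 8 mm with an upright grip, 50 mm long (x), 14 mm thick (y), up to 46 mm over the underside. Origin at the centre of the slat's underside; +x points to the pushing end (107.5 mm from the origin); the grip's middle is at x = -52.5 mm, 160 mm behind the slat's pushing end
- feeder: matchbox holder, brown wood, fixed: base board 90 mm wide, 8 mm thick (its top is the lane's floor), x = -150 to +140 mm. Origin on its underside, feed direction +x. Open flat apron from x = -150 to -66 mm, then two rails 17 mm high above the board
- lane_mouth (a point): middle of the lane's floor where its straight part begins (x = -38, z = 8 mm in the holder's frame). Before it the flared rails narrow from about 60 mm to 39 mm; after it the lane is straight and 39 mm wide. A saddle block roofs the far part, 17 mm over the board; its brass knob reaches 56 mm over the worktop. It may be clamped anywhere: the latched box's back lies at x = 20 to 50 mm, to be felt
- catch (a joint): sprung brass catch hanging from the saddle into the lane: 0 = down (tip 10.5 mm above the lane's floor, so the 8 mm slat passes under it when level on the floor, the 14.5 mm box does not), about 0.004 while the box is under it. A pushed box lifts it by its near ramp (2 to 7 N of push); its upright back face keeps the box from coming back
- buffer (a joint): sprung brass plate at the lane's closed end, slides in feed direction: 0 = free, grows as pressed, 2.5 N/mm. The box's back passes the catch when the plate is about 0.003 back (8 to 11 N of push on the stick); the latched box keeps it there. Past 0.0065 (about 16 N) it counts as driven hard
- spice_jar: corked spice jar, 44 mm wide, 92 mm high, standing; origin at the centre of its foot
- ramekin: fluted white ramekin, 68 mm wide, 45 mm high, standing; origin at the centre of its foot
- juice_glass: clear juice glass, 60 mm wide, 73 mm high, standing; origin at the centre of its foot
Mind the look-alikes: they are no part of the job. Several things have the shape of the matchbox; the one meant has the colours described above.

How it is judged:
On the way, in this order (a step that is already met when the one before it is completed fails the run):
1. the matchbox lies flat on the holder's apron, lengthwise in front of the lane (x of matchbox in the frame of feeder between -0.14 and -0.02 m and y of matchbox in the frame of feeder between -0.03 and 0.03 m and z of matchbox in the frame of feeder below 0.0105 m and angle between the y axis of matchbox and the x axis of feeder, either way round below 0.5 rad and contact force between matchbox and the fingers below 0.05 N), for 0.2 s.
2. the stick presses the matchbox onto the buffer (contact force between push_stick and matchbox above 2 N and value of joint buffer above 0.001 m and contact force between matchbox and the fingers below 0.05 N), for 0.05 s.
At the end, for the whole second after the job is handed in: The matchbox lies flat in the lane (within 0.12 rad of its direction), behind the catch, which is down again (within 1.2 mm), and holds the buffer pressed by 1 to 5 mm without the stick; the push stick lies still on the worktop, touching neither holder nor matchbox (value of joint buffer between 0.001 and 0.005 m and value of joint catch below 0.0012 m and x of matchbox in the frame of feeder above 0.038 m and z of matchbox in the frame of feeder below 0.012 m and angle between the y axis of matchbox and the x axis of feeder, either way round below 0.12 rad and linear speed of each of matchbox, push_stick below 0.01 m/s and contact force between push_stick and feeder below 0.05 N and contact force between push_stick and matchbox below 0.05 N and height (world z) of push_stick between -0.01 and 0.02 m).
It fails at once if the buffer is driven hard, more than 6.5 mm back (about 16 N) (value of joint buffer above 0.0065 m).
It fails at once if a bystander is moved by more than 3 cm (distance of any of spice_jar, ramekin, juice_glass from where it was at the start of the episode above 0.03 m).
It also fails if it takes over 72 s, if anything falls off the work surface, if the arm or the gripper's body presses on something with over 40 N, if the wrist force passes 120 N, or if a joint passes its speed limit or range.

### The arm

A 6-joint arm with a two-finger parallel gripper is mounted at the origin on a cart in front of the work surface, level with it; the furniture and walls round the work are solid. World frame = base frame: x ahead of the robot, y to its left, z up, the work surface at z = 0. Lengths are in m, angles in rad, forces in N, time in s.
With the tool pointing down it reaches from about 0.375 to 0.9 m from the base axis. Payload 3.1 kg.
Tool frame: the origin (TCP) lies midway between the tips of the shut fingers; the grasp point (between the pads) lies 19 mm behind it (pinch_z is the distance from the TCP to the grasp point, in m); z points along the fingers, y is the line along which they close (so a half turn about z gives the same grasp; the last joint's range is limited). The gripper opens to 85 mm and grips with 20 to 120 N. Pads are 22 mm wide; open, the fingers measure 114 mm over their backs; the gripper's body (76 mm by 85 mm) begins 54 mm behind the grasp point. The pads swing forward as they close: fully open they stand 13 mm farther back than shut.
Start: joints at [0.936, 0.527, 1.433, -0, 1.181, -0.178], TCP at [0.275, 0.561, 0.231] pointing down, gripper open.
Joint ranges: [-3.08, 3.08], [-0.75, 2.2], [0.22, 2.44], [-1.43, 4.57], [0, 2.65], [-2.85, 2.85]. Speed limits (rad/s): [2.79, 2.79, 3.14, 3.14, 3.14, 3.14].

### API

Orientations are given as a unit quaternion [x, y, z, w].
In Python, from station import sense, snapshot, camera_params, sign_off, pinch_z gives the robot as it stands. The module is installed in compiled form; this text tells all that it offers.
- The arm moves only by the shell command python3 -m handwheel 'ROWS' [FORCE]. ROWS is JSON, a list that holds one entry, the list of rows, each a list of 7 numbers: the turn, a rotation vector about the tool's x, y, z in degrees, then the shift along the tool's x, y, z in m, then the opening, from 0 (shut) to 1 (fully open). A call has 1 to 20 rows; each row shifts and turns the commanded pose from where the row before left it, along the tool's axes as they then stand; what a row does not reach is not made up. A row lasts 1/8 s, in which the tool goes at most 62.5 mm and 10.7 degrees, less where a joint would pass 70% of its speed; a pose out of reach is approached as far as the arm can. A call with a gripper value outside its range is refused whole. The fingers move at their own pace and stop on an object; FORCE is the grip in N (left out, the last holds). Time passes only in rows, so rows that do not move let the fingers close. It gives the time, the measured TCP pose, the force, the opening and the grip force at its end, in the units of the state.
- sense(): the state, without advancing time (a new reading comes with each control period).
- snapshot(name): name is "side" or "top"; returns the picture (480x640x3 uint8, red, green, blue); there is no depth.
- camera_params(name): a dict with "fx", "fy", "cx", "cy" (pixels), "world_to_cam" (4x4, takes a point from world to camera coordinates). Camera axes: x right, y down, z forward; pixel columns grow to the right and rows downward; lengths in m; the calibration is good to about 2 mm. A picture is of the moment at which its call begins. camera_params takes no time and is no camera call.
- sign_off(): hands the job in; it is judged then, once.
The state is a dict: "t": time; "q": joint angles; "qd": joint speeds; "tau": joint torques, N m; "tcp_pos": TCP position; "tool_rot": TCP orientation; "force": force on the tool from outside, world axes, zero at the start; "ft_torque": the same for the moment, N m; "finger_gap": opening from 0.0 (shut) to 1.0 (fully open); "gripper_force": force on a finger pad.
Only numpy, scipy, OpenCV 4.12 (cv2) and the standard library are available. Lean on these libraries where they do the work, as an engineer would, in place of code of your own. Each camera call takes 0.05 s, during which the arm holds its last target. There are 200 camera calls.

## Working session

There is one attempt and no reset: what is moved stays moved. The work goes in short steps, Python scripts to look and compute and a shell command to move; the robot and the scene stay as the last step left them, time stands still between calls to the robot, and variables do not carry over. Pictures are saved under pics/ and viewed, at most 12 in all, crops included, and the job is handed in when it is done.

```bash
mkdir -p pics; python3 - <<'E'
from station import *
import cv2
for n in("top","side"):
    im=snapshot(n); cv2.imwrite(f"pics/{n}0.png",im[:,:,::-1])
    p=camera_params(n); print(n,p)
print(sense(),pinch_z if not callable(pinch_z) else pinch_z())
E
```

```text
top {'fx': 523.0918460765731, 'fy': 523.0918460765731, 'cx': 327.4628385772902, 'cy': 248.21910272883696, 'world_to_cam': array([[ 0.03108101, -0.99950159, -0.00552671,  0.02595868],
       [-0.99680564, -0.03058923, -0.07377548,  0.56793312],
       [ 0.07356965,  0.00780207, -0.99725956,  1.26681106],
       [ 0.        ,  0.        ,  0.        ,  1.        ]])}
side {'fx': 501.20907857787876, 'fy': 501.20907857787876, 'cx': 321.8345040765307, 'cy': 244.19572549308066, 'world_to_cam': array([[ 0.99687183,  0.07750101, -0.01549649, -0.54924221],
       [ 0.02311837, -0.4734282 , -0.88052898,  0.0236548 ],
       [-0.07557836,  0.87741628, -0.47373894,  1.29898735],
       [ 0.        ,  0.        ,  0.        ,  1.        ]])}
{'t': 0.1, 'q': array([ 9.36490570e-01,  5.28398161e-01,  1.43378048e+00, -2.40519478e-05,
        1.18135892e+00, -1.78534010e-01]), 'qd': array([-0.00082574, -0.00226872, -0.00241543,  0.00079696,  0.00077301,
       -0.00175644]), 'tau': array([ 6.51188966e-04, -4.43302059e+01, -1.78587502e+01, -2.09018062e-04,
        3.85218475e-03,  9.72538658e-06]), 'tcp_pos': array([0.27471262, 0.56068087, 0.23041411]), 'tool_rot': array([ 2.25913997e-01,  9.74146765e-01, -8.97637181e-04, -3.74219038e-04]), 'force': array([-0.3639267 , -0.44107543, -1.17208613]), 'ft_torque': array([ 0.00344767, -0.00588657,  0.00392148]), 'gripper_force': 0.0, 'finger_gap': 0.9980118446293145} 0.0187
```

View pics/top0.png

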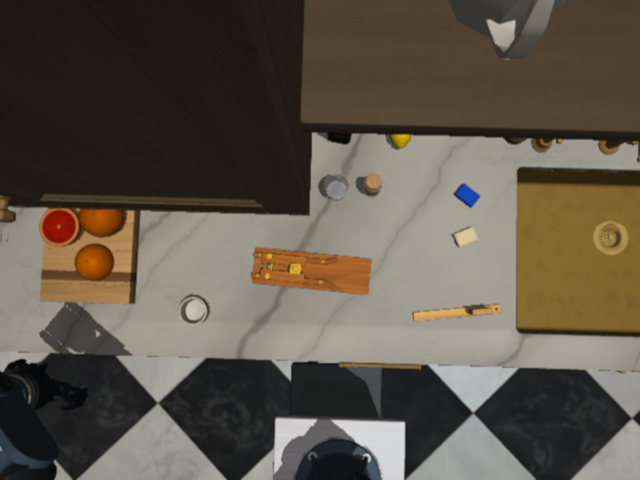

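View pics/side0.png

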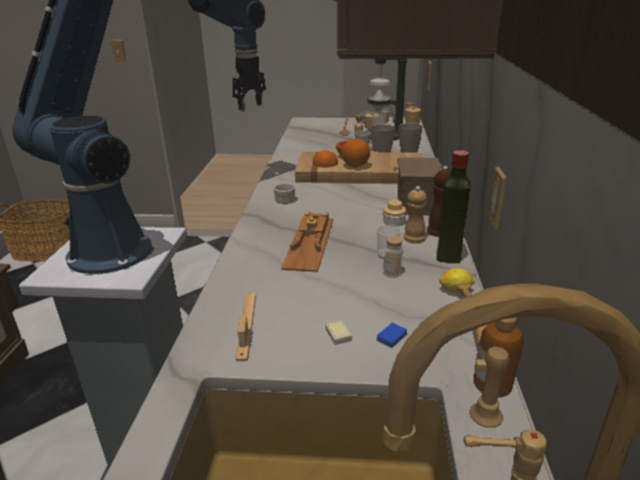

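The top view shows the holder at about (311,271) with its apron on the right, so it feeds to the left (+y). The cream matchbox is at (465,237) and the stick at (457,312), with its grip end at (487,310). The blue look-alike is at (467,194), the ramekin at (194,309), the glass at (335,187) and the jar at (372,184).

```bash
cat > h.py <<'E'
from station import *
import cv2, numpy as np
from scipy.spatial.transform import Rotation as R
def cast(n,uv,z):
    p=camera_params(n); T=np.array(p["world_to_cam"]); uv=np.atleast_2d(uv).astype(float)
    d=np.c_[(uv[:,0]-p["cx"])/p["fx"],(uv[:,1]-p["cy"])/p["fy"],np.ones(len(uv))]@T[:3,:3]
    c=-T[:3,:3].T@T[:3,3]
    return c+d*((z-c[2])/d[:,2])[:,None]
def proj(n,X):
    p=camera_params(n); T=np.array(p["world_to_cam"]); c=np.atleast_2d(X)@T[:3,:3].T+T[:3,3]
    return np.c_[c[:,0]/c[:,2]*p["fx"]+p["cx"],c[:,1]/c[:,2]*p["fy"]+p["cy"]]
def blob(im,roi,lo,hi):
    x0,y0,x1,y1=roi; hsv=cv2.cvtColor(im[y0:y1,x0:x1],cv2.COLOR_RGB2HSV)
    m=cv2.inRange(hsv,lo,hi); cs,_=cv2.findContours(m,cv2.RETR_EXTERNAL,cv2.CHAIN_APPROX_NONE)
    c=max(cs,key=cv2.contourArea)+np.array([x0,y0]); return c
def rect(n,c,z):
    P=cast(n,c[:,0,:],z)[:,:2]; (cx,cy),(w,h),a=cv2.minAreaRect((P*1000).astype(np.float32))
    if w<h: w,h,a=h,w,a+90
    return np.round([cx,cy,w,h,a],1)   # mm, long axis heading a deg
E
python3 - <<'E'
from h import *
im=cv2.imread("pics/top0.png")[:,:,::-1].copy()
hsv=cv2.cvtColor(im,cv2.COLOR_RGB2HSV)
for u,v in[(465,237),(440,315),(487,310),(495,307),(340,275),(275,285),(400,250),(430,330),(480,240)]: print((u,v),hsv[v,u])
def tr(n,f,*a):
    try: print(n,f(*a))
    except Exception as e: print(n,e)
c=blob(im,(440,215,490,260),(15,40,150),(35,140,255)); print("box",rect("top",c,.0145),cv2.contourArea(c))
c=blob(im,(400,290,510,330),(8,70,90),(30,255,255)); print("stick",rect("top",c,.008))
c=blob(im,(240,235,380,300),(0,110,40),(22,255,255)); print("feeder",rect("top",c,.008))
print(cv2.approxPolyDP(c,4,True)[:,0])
a=np.hstack([cv2.resize(im[220:320,235:385],None,fx=4,fy=4,interpolation=2)])[:,:,::-1]
b=cv2.resize(im[220:330,400:510],None,fx=4,fy=4,interpolation=2)[:,:,::-1]
o=np.zeros((600,600+0,3),np.uint8)
s=cv2.imread("pics/side0.png")
cv2.imwrite("pics/c1.png",np.vstack([np.hstack([a[:, :600]]) ]))
can=np.zeros((600,800,3),np.uint8); can[:300,:450]=cv2.resize(a,(450,300)); can[:300,450:750]=cv2.resize(b,(300,300))
d=cv2.resize(s[200:280,270:350],(300,300)); e=cv2.resize(s[280:370,220:360],(466,300)); can[300:,:300]=d; can[300:,300:766]=e
cv2.imwrite("pics/c1.png",can)
for nm,u,v,z in[("jar",372,184,.09),("glass",335,187,.073),("ramekin",194,309,.045),("cabinet",310,212,.6),("cab r",450,135,.6)]: print(nm,cast("top",(u,v),z))
E
```

```text
(465, 237) [ 23  79 215]
(440, 315) [ 18 138 207]
(487, 310) [ 18 142 194]
(495, 307) [ 17 145 192]
(340, 275) [ 14 193 151]
(275, 285) [ 13  99 139]
(400, 250) [ 23  25 163]
(430, 330) [ 21  24 169]
(480, 240) [ 19  22 166]
box [ 607.3 -298.9   52.4   36.   114.8] 273.5
stick [ 420.  -278.6  216.2   23.8   97.4]
feeder [511.4  83.  290.3  89.8  86.2]
[[254 253]
 [253 282]
 [367 293]
 [370 259]
 [266 248]]
jar [[ 0.71624392 -0.05697137  0.09      ]]
glass [[0.70978453 0.02967074 0.073     ]]
ramekin [[0.40913979 0.3587664  0.045     ]]
cabinet [[0.57276965 0.06421602 0.6       ]]
cab r [[ 0.68503845 -0.12429582  0.6       ]]
```

View pics/c1.png

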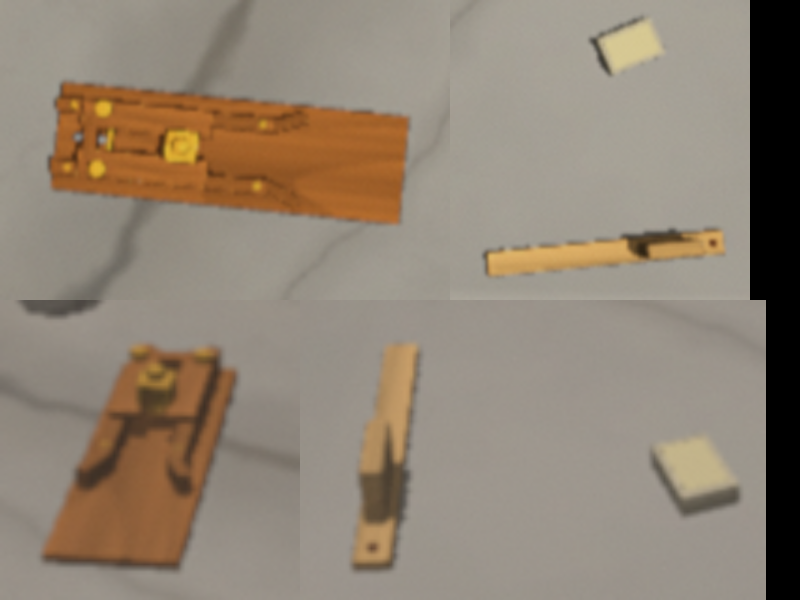

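The crops confirm it: the saddle with its brass knob is at the left end of the holder, the apron on the right, and the stick's grip is towards its right (-y) end. I have enough to move now.

```bash
cat >> h.py <<'E'
def plan(p,yh):
    s=sense(); C=R.from_quat(s["tool_rot"]); h=np.radians(yh)
    y=np.array([np.cos(h),np.sin(h),0]); z=np.array([0,0,-1.]); T=R.from_matrix(np.c_[np.cross(y,z),y,z])
    print("turn",np.round((C.inv()*T).as_rotvec(degrees=True),2),"shift mm",np.round(1000*T.inv().apply(np.array(p)-s["tcp_pos"]),1),"t",round(s["t"],2),"f",np.round(s["force"],1),"tcp",np.round(s["tcp_pos"],4))
E
python3 -c "
from h import *
plan((.6073,-.2989,.10),24.8)"
```

```text
turn [-1.100e-01  2.000e-02  3.909e+01] shift mm [-919.8  -58.6  130.4] t 0.1 f [-0.4 -0.4 -1.2] tcp [0.2747 0.5607 0.2304]
```

```bash
python3 -m handwheel '[[[0,0,9.8,0,0,0,1],[0,0,9.8,0,0,0,1],[0,0,9.8,0,0,0,1],[0,0,9.7,0,0,0,1],[0,0,0,-0.0613,-0.0039,0,0.7],[0,0,0,-0.0613,-0.0039,0,0.7],[0,0,0,-0.0613,-0.0039,0,0.7],[0,0,0,-0.0613,-0.0039,0,0.7],[0,0,0,-0.0613,-0.0039,0,0.7],[0,0,0,-0.0613,-0.0039,0,0.7],[0,0,0,-0.0613,-0.0039,0,0.7],[0,0,0,-0.0613,-0.0039,0,0.7],[0,0,0,-0.0613,-0.0039,0,0.7],[0,0,0,-0.0613,-0.0039,0,0.7],[0,0,0,-0.0613,-0.0039,0,0.7],[0,0,0,-0.0613,-0.0039,0,0.7],[0,0,0,-0.0613,-0.0039,0,0.7],[0,0,0,-0.0613,-0.0039,0,0.7],[0,0,0,-0.0613,-0.0039,0,0.7],[0,0,0,0,0,0,0.7]]]' 30; python3 -c "
from h import *
plan((.6073,-.2989,.002),24.8)"
```

```text
t: 2.6
tcp_pos: [0.6082, -0.3032, 0.2301]
tool_rot: [0.541, 0.841, -0.0, 0.001]
force: [-0.3, 0.2, 0.0]
finger_gap: 0.7
gripper_force: 0.0
turn [ 0.01  0.12 -0.29] shift mm [  4.2   1.  228.1] t 2.6 f [-0.3  0.2  0. ] tcp [ 0.6082 -0.3032  0.2301]
```

```bash
python3 -m handwheel '[[[0,0,-0.3,0.0042,0.001,0,0.7],[0,0,0,0,0,0.055,0.7],[0,0,0,0,0,0.055,0.7],[0,0,0,0,0,0.055,0.7],[0,0,0,0,0,0.033,0.7],[0,0,0,0,0,0,0.7]]]'; python3 -c "
from h import *
plan((.6073,-.2989,.002),24.8)
for n in('top','side'):
  im=snapshot(n);cv2.imwrite(f'pics/{n}1.png',im[:,:,::-1])
a=cv2.imread('pics/top1.png')[190:290,410:520];b=cv2.imread('pics/side1.png')[270:370,280:400]
cv2.imwrite('pics/c2.png',np.hstack([cv2.resize(a,(396,360)),cv2.resize(b,(400,360))]))"
```

```text
t: 3.35
tcp_pos: [0.604, -0.2901, 0.0306]
tool_rot: [0.536, 0.844, 0.0, -0.004]
force: [-0.0, 0.0, -0.1]
finger_gap: 0.704
gripper_force: 0.0
turn [-0.23 -0.42  0.4 ] shift mm [-9.4 -0.7 28.6] t 3.35 f [-0.   0.  -0.1] tcp [ 0.604  -0.2901  0.0306]
```

View pics/c2.png

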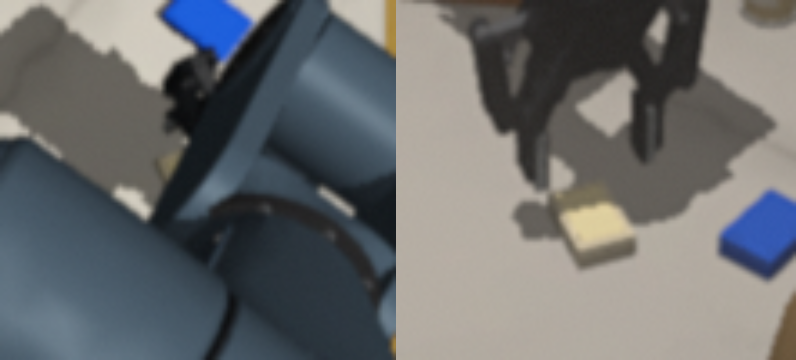

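The side crop shows the fingers straddling the box, but about 10 mm too far towards +y, which agrees with the reading. I'll correct and let it settle.

```bash
python3 -m handwheel '[[[0,0,0,-0.009,0,0,0.7],[0,0,0,0,0,0,0.7],[0,0,0,0,0,0,0.7],[0,0,0,0,0,0,0.7]]]'; python3 -c "
from h import *
plan((.6073,-.2989,.002),24.8)"
```

```text
t: 3.95
tcp_pos: [0.6103, -0.3021, 0.0337]
tool_rot: [0.537, 0.844, 0.0, 0.0]
force: [0.2, 0.1, 0.6]
finger_gap: 0.701
gripper_force: 0.0
turn [0.01 0.01 0.28] shift mm [ 4.2 -1.4 31.7] t 3.95 f [0.2 0.1 0.6] tcp [ 0.6103 -0.3021  0.0337]
```

```bash
python3 -m handwheel '[[[0,0,0.3,0.0045,-0.0014,0.01,0.7],[0,0,0,0,0,0.01,0.7],[0,0,0,0,0,0.008,0.7],[0,0,0,0,0,0,0.7],[0,0,0,0,0,0,0.7],[0,0,0,0,0,0,0.7]]]'; python3 -c "
from h import *
plan((.6073,-.2989,.002),24.8)"
```

```text
t: 4.7
tcp_pos: [0.6075, -0.2988, 0.0057]
tool_rot: [0.539, 0.842, -0.0, 0.0]
force: [0.3, -0.3, 0.0]
finger_gap: 0.703
gripper_force: 0.0
turn [ 0.02  0.04 -0.01] shift mm [-0.  -0.2  3.7] t 4.7 f [ 0.3 -0.3  0. ] tcp [ 0.6075 -0.2988  0.0057]
```

Down 4 mm, grip gently, then lift.

```bash
python3 -m handwheel '[[[0,0,0,0,0,0.004,0.7],[0,0,0,0,0,0,0],[0,0,0,0,0,0,0],[0,0,0,0,0,0,0],[0,0,0,0,0,0,0],[0,0,0,0,0,0,0]]]' 30; python3 -m handwheel '[[[0,0,0,0,0,-0.01,0],[0,0,0,0,0,-0.02,0],[0,0,0,0,0,-0.03,0],[0,0,0,0,0,-0.02,0],[0,0,0,0,0,0,0],[0,0,0,0,0,0,0],[0,0,0,0,0,0,0]]]'; python3 -c "
from h import *
plan((.5047,-.0168,.08),-3.8)"
```

```text
t: 5.45
tcp_pos: [0.6072, -0.2986, 0.0013]
tool_rot: [0.539, 0.842, -0.0, 0.0]
force: [0.6, 0.3, 0.8]
finger_gap: 0.411
gripper_force: 30.9
t: 6.32
tcp_pos: [0.6064, -0.298, 0.08]
tool_rot: [0.539, 0.842, 0.0, -0.001]
force: [0.6, 0.6, -0.2]
finger_gap: 0.412
gripper_force: 30.8
turn [-0.11 -0.11 28.58] shift mm [ 273.9 -120.1   -0. ] t 6.33 f [ 0.6  0.6 -0.2] tcp [ 0.6064 -0.298   0.08  ]
```

```bash
python3 -m handwheel '[[[0,0,9.5,0,0,0,0],[0,0,9.5,0,0,0,0],[0,0,9.6,0,0,0,0],[0,0,0,0.05,-0.022,0,0],[0,0,0,0.055,-0.024,0,0],[0,0,0,0.055,-0.024,0,0],[0,0,0,0.05,-0.022,0,0],[0,0,0,0.04,-0.018,0,0],[0,0,0,0.024,-0.01,0,0],[0,0,0,0,0,0,0],[0,0,0,0,0,0,0],[0,0,0,0,0,0,0],[0,0,0,0,0,0,0],[0,0,0,0,0,0,0]]]'; python3 -c "
from h import *
plan((.5047,-.0168,.012),-3.8)
for n in('top','side'):
  im=snapshot(n);cv2.imwrite(f'pics/{n}2.png',im[:,:,::-1])
a=cv2.imread('pics/top2.png')[230:310,280:400];b=cv2.imread('pics/side2.png')[170:290,250:370]
cv2.imwrite('pics/c3.png',np.hstack([cv2.resize(a,(400,266)),cv2.resize(b,(266,266))]))"
```

```text
t: 8.07
tcp_pos: [0.5059, -0.0178, 0.0813]
tool_rot: [0.731, 0.683, 0.0, 0.0]
force: [0.5, -0.2, -0.6]
finger_gap: 0.415
gripper_force: 30.8
turn [ 0.01  0.   -0.06] shift mm [ 0.9 -1.2 69.3] t 8.07 f [ 0.5 -0.2 -0.6] tcp [ 0.5059 -0.0178  0.0813]
```

View pics/c3.png

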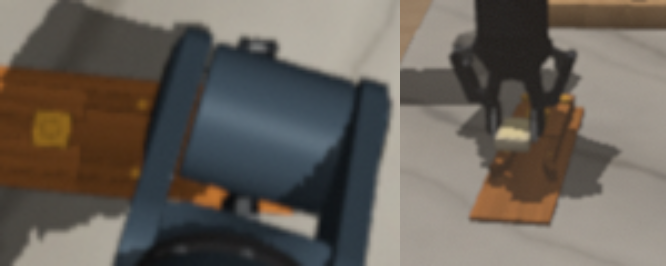

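The box hangs level in the fingers over the apron, so I'll lower it.

```bash
python3 -m handwheel '[[[0,0,0,0.001,-0.0012,0.02,0],[0,0,0,0,0,0.02,0],[0,0,0,0,0,0.018,0],[0,0,0,0,0,0.006,0],[0,0,0,0,0,0.003,0],[0,0,0,0,0,0,0],[0,0,0,0,0,0,0],[0,0,0,0,0,0,0]]]'; python3 -c "
from h import *
plan((.5047,-.0168,.0095),-3.8)"
```

```text
t: 9.18
tcp_pos: [0.5049, -0.0162, 0.0148]
tool_rot: [0.73, 0.683, 0.0, 0.0]
force: [0.0, 1.2, -0.8]
finger_gap: 0.411
gripper_force: 30.8
turn [ 0.05  0.01 -0.01] shift mm [-0.6 -0.1  5.3] t 9.18 f [ 0.   1.2 -0.8] tcp [ 0.5049 -0.0162  0.0148]
```

```bash
python3 -m handwheel '[[[0,0,0,0,0,0.003,0],[0,0,0,0,0,0.0018,0],[0,0,0,0,0,0,0],[0,0,0,0,0,0,0]]]'; python3 -m handwheel '[[[0,0,0,0,0,0,0.65],[0,0,0,0,0,0,0.65],[0,0,0,0,0,0,0.65],[0,0,0,0,0,-0.01,0.65],[0,0,0,0,0,-0.03,0.65],[0,0,0,0,0,-0.045,0.65],[0,0,0,0,0,-0.035,0.65],[0,0,0,0,0,0,0.65],[0,0,0,0,0,0,0.5]]]'; python3 -c "
from h import *
plan((.4268,-.3307,.13),7.4)
im=cv2.imread('pics/top0.png')[:,:,::-1].copy()
# grip top face position in both views
hsv=cv2.cvtColor(im,cv2.COLOR_RGB2HSV)
o=np.array([.420,-.2786,0]);h=np.radians(97.4);d=np.array([np.cos(h),np.sin(h),0])
for z in(.008,.046): print(proj('top',[o-.0525*d+[0,0,z],o-.0275*d+[0,0,z],o-.0775*d+[0,0,z]]).round(1).tolist(),proj('side',[o-.0525*d+[0,0,z]]).round(1))
"
```

```text
t: 9.68
tcp_pos: [0.5045, -0.0161, 0.0094]
tool_rot: [0.73, 0.683, -0.0, -0.0]
force: [0.5, -0.2, -1.2]
finger_gap: 0.407
gripper_force: 30.9
t: 10.8
tcp_pos: [0.5041, -0.016, 0.1295]
tool_rot: [0.73, 0.683, -0.0, -0.0]
force: [-0.3, 0.2, -0.5]
finger_gap: 0.499
gripper_force: 0.0
turn [-2.000e-02 -1.000e-02 -1.121e+01] shift mm [-302.1 -117.1   -0.5] t 10.8 f [-0.3  0.2 -0.5] tcp [ 0.5041 -0.016   0.1295]
[[477.6, 310.0], [467.5, 311.0], [487.7, 309.0]] [[244.8 338.5]]
[[482.1, 310.7], [471.7, 311.7], [492.5, 309.7]] [[243.  322.7]]
```

```bash
python3 -m handwheel '[[[0,0,-5.6,0,0,0,0.5],[0,0,-5.6,0,0,0,0.5],[0,0,0,-0.045,-0.0174,0,0.5],[0,0,0,-0.055,-0.0213,0,0.5],[0,0,0,-0.055,-0.0213,0,0.5],[0,0,0,-0.055,-0.0213,0,0.5],[0,0,0,-0.045,-0.0174,0,0.5],[0,0,0,-0.030,-0.0116,0,0.5],[0,0,0,-0.017,-0.0066,0,0.5],[0,0,0,0,0,0.03,0.5],[0,0,0,0,0,0.02,0.5],[0,0,0,0,0,0,0.5],[0,0,0,0,0,0,0.5],[0,0,0,0,0,0,0.5]]]'; python3 -c "
from h import *
plan((.4268,-.3307,.011),7.4)
for n in('top','side'):
  im=snapshot(n);cv2.imwrite(f'pics/{n}3.png',im[:,:,::-1])
im=cv2.imread('pics/top3.png')[:,:,::-1].copy()
c=blob(im,(320,250,380,300),(15,40,150),(35,140,255)); b=rect('top',c,.0225); print('box',b)
d=b[:2]-[511.7,88.0];h=np.radians(86.2);print('in feeder',d@[np.cos(h),np.sin(h)],d@[-np.sin(h),np.cos(h)])
a=cv2.imread('pics/top3.png')[250:330,360:520];b=cv2.imread('pics/side3.png')[200:360,200:360]
cv2.imwrite('pics/c4.png',np.hstack([cv2.resize(a,(480,240)),cv2.resize(b,(320,320))[:240], ]) if 0 else np.hstack([cv2.resize(a,(400,200)),cv2.resize(b,(400,400))[200:]]))
cv2.imwrite('pics/c4.png',np.hstack([cv2.resize(cv2.imread('pics/top3.png')[230:330,260:510],(400,160)).repeat(1,0)[:160],cv2.resize(b,(400,400))[:160]]) if 0 else cv2.resize(b,(480,480)))"
```

```text
t: 12.55
tcp_pos: [0.428, -0.3308, 0.0803]
tool_rot: [0.66, 0.751, -0.0, 0.001]
force: [-0.1, -0.4, -0.1]
finger_gap: 0.499
gripper_force: 0.0
turn [0.05 0.07 0.01] shift mm [ 0.2 -1.2 69.3] t 12.55 f [-0.1 -0.4 -0.1] tcp [ 0.428  -0.3308  0.0803]
box [505.1 -24.   38.7  37.   86.6]
in feeder -112.19117219134961 -0.8371871540725122
```

View pics/c4.png

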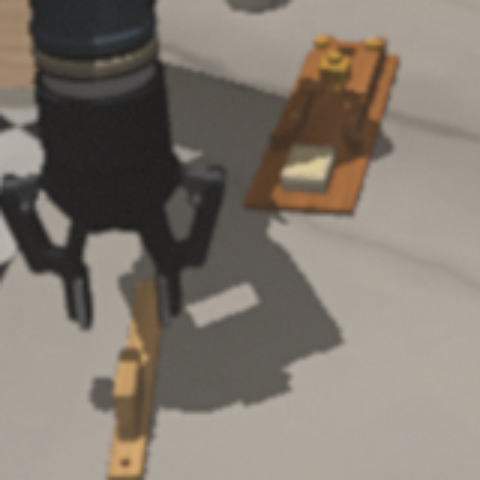

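The box sits lengthwise on the apron in front of the lane. The open fingers are over the stick, with the grip's near end at about (125,400) in the crop. I'll check the grip's position against the projection before going down.

```bash
python3 -c "
from h import *
o=np.array([.420,-.2786,0]);h=np.radians(97.4);d=np.array([np.cos(h),np.sin(h),0])
for s,z in((-.0775,.008),(-.0775,.046),(-.0275,.046),(-.0275,.008),(-.1075,.008),(.1075,.008)): print(s,z,((proj('side',o+s*d+[0,0,z])[0]-200)*3).round(), proj('top',o+s*d+[0,0,z])[0].round(1))
im=cv2.imread('pics/top0.png')
cv2.imwrite('pics/c5.png',cv2.resize(im[295:325,405:505],(800,240),interpolation=0))
"
```

```text
-0.0775 0.008 [131. 441.] [487.7 309. ]
-0.0775 0.046 [126. 393.] [492.5 309.7]
-0.0275 0.046 [132. 345.] [471.7 311.7]
-0.0275 0.008 [137. 391.] [467.5 311. ]
-0.1075 0.008 [127. 473.] [499.9 307.8]
0.1075 0.008 [152. 278.] [413.  316.4]
```

View pics/c5.png

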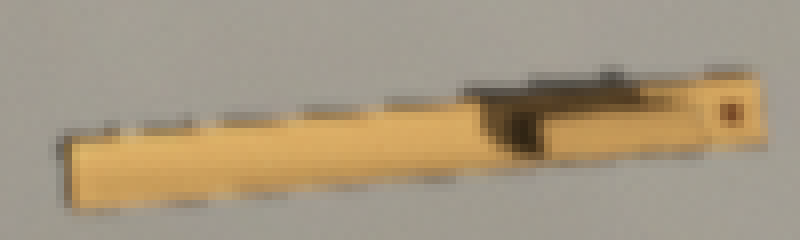

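The grip's top is at about (483,311.5), 1 to 2 mm from the prediction. Descending.

```bash
python3 -m handwheel '[[[0,0,0,0,-0.0025,0.02,0.5],[0,0,0,0,0,0.02,0.5],[0,0,0,0,0,0.015,0.5],[0,0,0,0,0,0.009,0.5],[0,0,0,0,0,0.003,0.5],[0,0,0,0,0,0,0.5],[0,0,0,0,0,0,0.5]]]'; python3 -c "
from h import *
plan((.426,-.3307,.012),7.4)"
```

```text
t: 13.52
tcp_pos: [0.4252, -0.3312, 0.013]
tool_rot: [0.66, 0.751, -0.0, 0.0]
force: [0.1, -0.2, 0.4]
finger_gap: 0.502
gripper_force: 0.0
turn [ 0.03  0.05 -0.01] shift mm [0.4 0.8 1. ] t 13.53 f [ 0.1 -0.2  0.4] tcp [ 0.4252 -0.3312  0.013 ]
```

```bash
python3 -m handwheel '[[[0,0,0,0,0,0.001,0],[0,0,0,0,0,0,0],[0,0,0,0,0,0,0],[0,0,0,0,0,0,0],[0,0,0,0,0,0,0],[0,0,0,0,0,0,0]]]' 80; python3 -c "
from h import *
plan((.426,-.3307,.012),7.4)"; python3 -m handwheel '[[[0,0,0,0,0,-0.01,0],[0,0,0,0,0,-0.03,0],[0,0,0,0,0,-0.03,0],[0,0,0,0,0,-0.01,0],[0,0,0,0,0,0,0],[0,0,0,0,0,0,0],[0,0,0,0,0,0,0]]]'; python3 -c "
from h import *
plan((.426,-.3307,.09),7.4)
for n in('top','side'):
  im=snapshot(n);cv2.imwrite(f'pics/{n}4.png',im[:,:,::-1])
b=cv2.imread('pics/side4.png')[190:350,200:360]; a=cv2.imread('pics/top4.png')[230:330,260:510]
can=np.zeros((480,800,3),np.uint8); can[:400,:400]=cv2.resize(b,(400,400)); can[:160,400:]=cv2.resize(a,(400,160)); cv2.imwrite('pics/c6.png',can)"
```

```text
t: 14.28
tcp_pos: [0.4252, -0.3312, 0.0119]
tool_rot: [0.66, 0.751, -0.0, 0.0]
force: [-0.7, 0.4, 6.3]
finger_gap: 0.151
gripper_force: 78.3
turn [ 0.02  0.04 -0.02] shift mm [ 0.4  0.9 -0.1] t 14.28 f [-0.7  0.4  6.3] tcp [ 0.4252 -0.3312  0.0119]
t: 15.15
tcp_pos: [0.4245, -0.3304, 0.0904]
tool_rot: [0.66, 0.751, 0.0, -0.001]
force: [0.1, 0.4, -0.5]
finger_gap: 0.153
gripper_force: 77.9
turn [-0.07 -0.11 -0.02] shift mm [-0.5  1.5  0.4] t 15.15 f [ 0.1  0.4 -0.5] tcp [ 0.4245 -0.3304  0.0904]
```

View pics/c6.png

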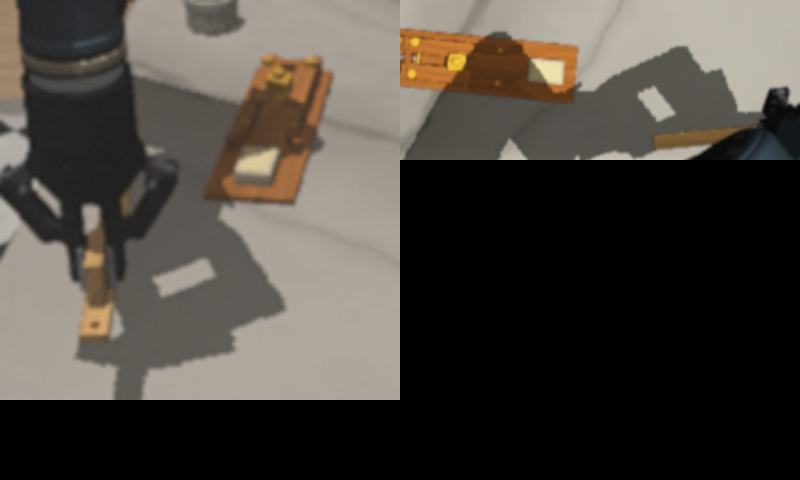

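The stick is held level in the air, the box is still lengthwise on the apron at about (342,275), and the bystanders haven't moved. Next I'll measure where the stick's tip is in the hand.

```bash
cat >> h.py <<'E'
FO=np.array([.5117,.0880]); FH=np.radians(86.2); FX=np.array([np.cos(FH),np.sin(FH)]); FY=np.array([-FX[1],FX[0]])
def fw(x,y): return FO+x*FX+y*FY
def fl(p): d=np.array(p)[:2]-FO; return np.round([1000*d@FX,1000*d@FY],1)
E
python3 -c "
from h import *
im=cv2.imread('pics/top4.png')[:,:,::-1].copy()
c=blob(im,(400,295,470,330),(8,100,60),(30,255,255)); r=rect('top',c,.086); print(r)
P=cast('top',c[:,0,:],.086); h=np.radians(r[4]); d=np.array([np.cos(h),np.sin(h)])
if d[1]<0: d=-d
s=P[:,:2]@d; e=P[s>s.max()-.0025]; print('tip',s.max(), 'axis lateral',(r[:2]/1000)@[-d[1],d[0]], 'tcp',np.array([.4245,-.3304])@d, np.array([.4245,-.3304])@[-d[1],d[0]])
x,y=fw(-.303,0); plan((x,y,.09),-3.8); plan((x,y,.022),-3.8)"
```

```text
[ 412.9 -231.   119.1   22.2   97. ]
tip -0.2200951041991589 axis lateral -0.38167048768611284 tcp -0.3796707847777779 -0.38107021031068056
turn [-0.06 -0.07 11.18] shift mm [120.5  59.1   0.7] t 15.25 f [ 0.4  0.4 -0.7] tcp [ 0.4246 -0.3306  0.0907]
turn [-0.06 -0.07 11.18] shift mm [120.5  59.1  68.7] t 15.25 f [ 0.4  0.4 -0.7] tcp [ 0.4246 -0.3306  0.0907]
```

```bash
python3 -m handwheel '[[[0,0,5.6,0,0,0,0],[0,0,5.6,0,0,0,0],[0,0,0,0.03,0.0147,0,0],[0,0,0,0.035,0.0172,0,0],[0,0,0,0.035,0.0172,0,0],[0,0,0,0.02,0.01,0,0],[0,0,0,0,0,0.02,0],[0,0,0,0,0,0.015,0],[0,0,0,0,0,0,0],[0,0,0,0,0,0,0],[0,0,0,0,0,0,0],[0,0,0,0,0,0,0]]]'; python3 -c "
from h import *
x,y=fw(-.303,0); plan((x,y,.022),-3.8)
b=snapshot('side');cv2.imwrite('pics/side5.png',b[:,:,::-1])
a=snapshot('top');cv2.imwrite('pics/top5.png',a[:,:,::-1])
can=np.zeros((400,800,3),np.uint8); can[:,:400]=cv2.resize(b[190:310,250:370,::-1],(400,400)); can[:200,400:]=cv2.resize(a[240:310,240:380,::-1],(400,200)); cv2.imwrite('pics/c7.png',can)"
```

```text
t: 16.75
tcp_pos: [0.4921, -0.2155, 0.057]
tool_rot: [0.73, 0.683, 0.0, 0.0]
force: [0.7, 0.4, -2.3]
finger_gap: 0.155
gripper_force: 77.9
turn [ 0.05  0.03 -0.04] shift mm [ 1.1 -0.6 35. ] t 16.75 f [ 0.7  0.4 -2.3] tcp [ 0.4921 -0.2155  0.057 ]
```

View pics/c7.png

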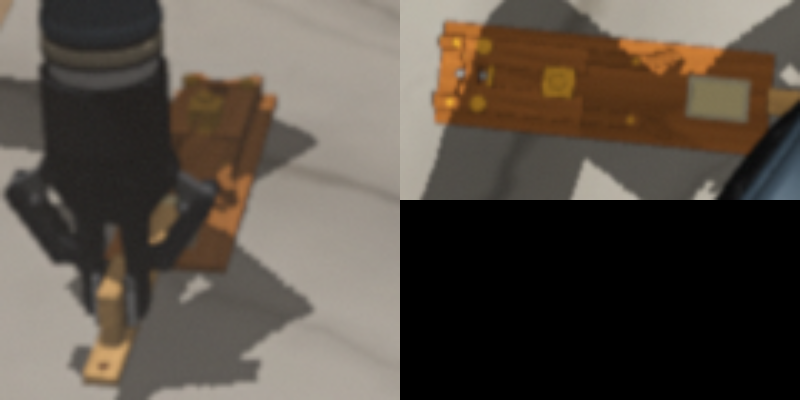

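The slat's end (about px 369,275) is just behind the box (right edge about px 362) and in line with it. I'll check the gap, then lower.

```bash
python3 -c "
from h import *
print('box back',fl(cast('top',(362.5,275.5),.0225)[0]),'front',fl(cast('top',(240+688*.35-140,274),.0225)[0]),'tip',fl(cast('top',(368.8,275.5),.053)[0]), 'tip by tcp',fl(sense()['tcp_pos'])+[159.6,0])"
```

```text
box back [-132.7    0.5] front [-79.5   2. ] tip [-1.459e+02 -1.000e-01] tip by tcp [-144.4   -0.5]
```

```bash
python3 -m handwheel '[[[0,0,0,0,-0.0005,0.015,0],[0,0,0,0,0,0.012,0],[0,0,0,0,0,0.006,0],[0,0,0,0,0,0,0],[0,0,0,0,0,0,0],[0,0,0,0,0,0,0],[0,0,0,0,0,0,0]]]'; python3 -c "
from h import *
x,y=fw(-.303,0); plan((x,y,.0203),-3.8)"
```

```text
t: 17.73
tcp_pos: [0.4916, -0.2152, 0.0238]
tool_rot: [0.73, 0.683, 0.0, 0.0]
force: [0.6, 0.1, -0.9]
finger_gap: 0.151
gripper_force: 77.9
turn [ 0.03  0.02 -0.01] shift mm [ 0.9 -0.1  3.5] t 17.73 f [ 0.6  0.1 -0.9] tcp [ 0.4916 -0.2152  0.0238]
```

```bash
python3 -m handwheel '[[[0,0,0,0,0,0.002,0],[0,0,0,0,0,0.0013,0],[0,0,0,0,0,0,0],[0,0,0,0,0,0,0],[0,0,0,0,0,0,0]]]'; python3 -m handwheel '[[[0,0,0,0.004,0,0,0],[0,0,0,0.004,0,0,0],[0,0,0,0.004,0,0,0],[0,0,0,0.005,0,0,0],[0,0,0,0.005,0,0,0],[0,0,0,0.006,0,0,0],[0,0,0,0.006,0,0,0],[0,0,0,0.006,0,0,0],[0,0,0,0.006,0,0,0],[0,0,0,0.006,0,0,0],[0,0,0,0.006,0,0,0],[0,0,0,0.006,0,0,0],[0,0,0,0.004,0,0,0],[0,0,0,0,0,0,0],[0,0,0,0,0,0,0]]]'; python3 -c "
from h import *
x,y=fw(-.195,0); plan((x,y,.0203),-3.8); print('tip',fl(sense()['tcp_pos'])+[159.6,0])
a=snapshot('top');cv2.imwrite('pics/top6.png',a[:,:,::-1])
c=blob(a,(240,235,380,300),(17,40,60),(40,130,255)); print(cv2.boundingRect(c),rect('top',c,.0225))
"
```

```text
t: 18.35
tcp_pos: [0.4915, -0.2151, 0.0202]
tool_rot: [0.73, 0.683, -0.0, 0.0]
force: [0.3, 0.1, -1.3]
finger_gap: 0.153
gripper_force: 77.9
t: 20.23
tcp_pos: [0.496, -0.1473, 0.0202]
tool_rot: [0.73, 0.683, 0.0, 0.0]
force: [-0.2, 0.0, -1.5]
finger_gap: 0.151
gripper_force: 77.9
turn [ 0.    0.   -0.02] shift mm [40.9  0.1 -0.1] t 20.23 f [-0.2  0.  -1.5] tcp [ 0.496  -0.1473  0.0202]
tip [-76.3   0.1]
(318, 265, 13, 15) [508.4  51.8  35.5  27.4 170.5]
```

```bash
python3 -m handwheel '[[[0,0,0,0.005,0,0,0],[0,0,0,0.005,0,0,0],[0,0,0,0.005,0,0,0],[0,0,0,0.005,0,0,0],[0,0,0,0.005,0,0,0],[0,0,0,0.005,0,0,0],[0,0,0,0.005,0,0,0],[0,0,0,0.004,0,0,0],[0,0,0,0,0,0,0],[0,0,0,0,0,0,0]]]'; python3 -c "
from h import *
x,y=fw(-.155,0); plan((x,y,.0203),-3.8); print('tip',fl(sense()['tcp_pos'])+[159.6,0])"
```

```text
t: 21.52
tcp_pos: [0.4986, -0.1084, 0.0202]
tool_rot: [0.73, 0.683, 0.0, 0.0]
force: [-0.2, 0.4, -0.7]
finger_gap: 0.153
gripper_force: 77.9
turn [ 0.    0.   -0.01] shift mm [41.8  0.  -0.1] t 21.52 f [-0.2  0.4 -0.7] tcp [ 0.4986 -0.1084  0.0202]
tip [-37.2   0. ]
```

```bash
python3 -m handwheel '[[[0,0,0,0.003,0,0,0],[0,0,0,0.003,0,0,0],[0,0,0,0.003,0,0,0],[0,0,0,0.003,0,0,0],[0,0,0,0.003,0,0,0],[0,0,0,0.003,0,0,0],[0,0,0,0.003,0,0,0],[0,0,0,0.003,0,0,0]]]';  python3 -m handwheel '[[[0,0,0,0.003,0,0,0],[0,0,0,0.003,0,0,0],[0,0,0,0.003,0,0,0],[0,0,0,0.003,0,0,0],[0,0,0,0.003,0,0,0],[0,0,0,0.003,0,0,0],[0,0,0,0.003,0,0,0],[0,0,0,0.003,0,0,0],[0,0,0,0,0,0,0]]]'; python3 -c "
from h import *
x,y=fw(-.105,0); plan((x,y,.0203),-3.8); print('tip',fl(sense()['tcp_pos'])+[159.6,0])"
```

```text
t: 22.52
tcp_pos: [0.5003, -0.0844, 0.0202]
tool_rot: [0.73, 0.683, 0.0, 0.0]
force: [0.7, -2.7, -1.5]
finger_gap: 0.148
gripper_force: 77.8
t: 23.65
tcp_pos: [0.5015, -0.06, 0.0202]
tool_rot: [0.73, 0.683, -0.0, -0.0]
force: [0.1, -1.1, -1.2]
finger_gap: 0.153
gripper_force: 77.8
turn [-0.03 -0.03 -0.02] shift mm [43.3  0.3 -0.1] t 23.65 f [ 0.1 -1.1 -1.2] tcp [ 0.5015 -0.06    0.0202]
tip [11.3  0.3]
```

```bash
for i in 1; do python3 -m handwheel '[[[0,0,0,0.0015,0,0,0],[0,0,0,0.0015,0,0,0],[0,0,0,0.0015,0,0,0],[0,0,0,0.0015,0,0,0],[0,0,0,0.0015,0,0,0],[0,0,0,0.0015,0,0,0]]]' | grep -E "tcp|force:"; done; python3 -m handwheel '[[[0,0,0,0.0015,0,0,0],[0,0,0,0.0015,0,0,0],[0,0,0,0.0015,0,0,0],[0,0,0,0.0015,0,0,0]]]' | grep -E "tcp|force:"; python3 -c "
from h import *
x,y=fw(-.105,0); plan((x,y,.0203),-3.8); print('tip',fl(sense()['tcp_pos'])+[159.6,0])"
```

```text
tcp_pos: [0.5023, -0.0514, 0.0202]
force: [0.6, -2.2, -1.4]
gripper_force: 77.9
tcp_pos: [0.5027, -0.0454, 0.0202]
force: [-0.5, -3.2, -1.6]
gripper_force: 77.9
turn [-0.   -0.   -0.02] shift mm [28.7  0.1 -0.1] t 24.9 f [-0.5 -3.2 -1.6] tcp [ 0.5027 -0.0454  0.0202]
tip [25.9  0.1]
```

```bash
python3 -m handwheel '[[[0,0,0,0.001,0,0,0],[0,0,0,0.001,0,0,0],[0,0,0,0.001,0,0,0],[0,0,0,0,0,0,0]]]' | grep -E "tcp|force:";python3 -m handwheel '[[[0,0,0,0.001,0,0,0],[0,0,0,0.001,0,0,0],[0,0,0,0,0,0,0]]]' | grep -E "tcp|force:"
```

```text
tcp_pos: [0.5029, -0.0424, 0.0202]
force: [-0.3, -2.2, -1.1]
gripper_force: 77.9
tcp_pos: [0.5031, -0.0404, 0.0202]
force: [0.7, -2.8, -0.7]
gripper_force: 77.9
```

Tip is now at about x = 31 mm, still only catch friction.

```bash
python3 -m handwheel '[[[0,0,0,0.001,0,0,0],[0,0,0,0.001,0,0,0],[0,0,0,0,0,0,0]]]' | grep -E "tcp|force:";python3 -m handwheel '[[[0,0,0,0.001,0,0,0],[0,0,0,0.001,0,0,0],[0,0,0,0,0,0,0]]]' | grep -E "tcp|force:"
```

```text
tcp_pos: [0.5032, -0.0384, 0.0202]
force: [-0.2, -2.1, -0.2]
gripper_force: 77.9
tcp_pos: [0.5033, -0.0364, 0.0202]
force: [0.9, -1.9, -1.9]
gripper_force: 77.9
```

```bash
python3 -m handwheel '[[[0,0,0,0.001,0,0,0],[0,0,0,0.001,0,0,0],[0,0,0,0,0,0,0]]]' | grep -E "tcp|force:";python3 -m handwheel '[[[0,0,0,0.001,0,0,0],[0,0,0,0.001,0,0,0],[0,0,0,0,0,0,0]]]' | grep -E "tcp|force:"
```

```text
tcp_pos: [0.5035, -0.0344, 0.0202]
force: [0.3, -3.5, -1.0]
gripper_force: 77.9
tcp_pos: [0.5037, -0.0327, 0.0203]
force: [-0.8, -4.4, -0.8]
gripper_force: 78.0
```

```bash
python3 -m handwheel '[[[0,0,0,0.001,0,0,0],[0,0,0,0,0,0,0],[0,0,0,0,0,0,0]]]' | grep -E "tcp|force:";python3 -m handwheel '[[[0,0,0,0.001,0,0,0],[0,0,0,0,0,0,0],[0,0,0,0,0,0,0]]]' | grep -E "tcp|force:"
```

```text
tcp_pos: [0.5039, -0.032, 0.0203]
force: [-0.9, -5.3, -0.4]
gripper_force: 78.0
tcp_pos: [0.504, -0.0314, 0.0204]
force: [-0.9, -8.3, -0.5]
gripper_force: 78.1
```

```bash
python3 -m handwheel '[[[0,0,0,0.0007,0,0,0],[0,0,0,0,0,0,0],[0,0,0,0,0,0,0]]]' | grep -E "tcp|force:";python3 -m handwheel '[[[0,0,0,0.0007,0,0,0],[0,0,0,0,0,0,0],[0,0,0,0,0,0,0]]]' | grep -E "tcp|force:"
```

```text
tcp_pos: [0.504, -0.0306, 0.0203]
force: [-0.7, -7.2, 0.4]
gripper_force: 78.1
tcp_pos: [0.5041, -0.0301, 0.0204]
force: [-1.3, -8.8, 0.8]
gripper_force: 78.1
```

```bash
python3 -m handwheel '[[[0,0,0,0.0007,0,0,0],[0,0,0,0,0,0,0],[0,0,0,0,0,0,0],[0,0,0,0,0,0,0]]]' | grep -E "tcp|force:";python3 -c "
from h import *
F=[]
for i in range(4): snapshot('side'); F.append(sense()['force'])
print(np.mean(F,0).round(2)); a=snapshot('top');cv2.imwrite('pics/top7.png',a[:,:,::-1])"
```

```text
tcp_pos: [0.5043, -0.0297, 0.0204]
force: [-1.7, -8.7, 0.6]
gripper_force: 78.2
[-1.13 -8.9   0.34]
```

```bash
python3 -m handwheel '[[[0,0,0,0.0008,0,0,0],[0,0,0,0,0,0,0],[0,0,0,0,0,0,0],[0,0,0,0,0,0,0]]]' | grep -E "tcp|force:";python3 -c "
from h import *
F=[]
for i in range(4): snapshot('side'); F.append(sense()['force'])
print(np.mean(F,0).round(2))"; python3 -m handwheel '[[[0,0,0,0.0008,0,0,0],[0,0,0,0,0,0,0],[0,0,0,0,0,0,0],[0,0,0,0,0,0,0]]]' | grep -E "tcp|force:";python3 -c "
from h import *
F=[]
for i in range(4): snapshot('side'); F.append(sense()['force'])
print(np.mean(F,0).round(2))"
```

```text
tcp_pos: [0.5044, -0.0292, 0.0205]
force: [-1.5, -10.7, 1.3]
gripper_force: 78.2
[ -1.73 -10.63   0.82]
tcp_pos: [0.5045, -0.0287, 0.0205]
force: [-1.6, -12.4, 0.9]
gripper_force: 78.2
[ -1.27 -12.2    0.7 ]
```

About 12 N now, so the plate is roughly 4.5 mm back, past the latch point. I'll back off and feel whether the box follows.

```bash
python3 -m handwheel '[[[0,0,0,-0.001,0,0,0],[0,0,0,-0.001,0,0,0],[0,0,0,0,0,0,0],[0,0,0,0,0,0,0]]]' | grep -E "tcp|force:";python3 -m handwheel '[[[0,0,0,-0.001,0,0,0],[0,0,0,0,0,0,0],[0,0,0,0,0,0,0]]]' | grep -E "tcp|force:";python3 -m handwheel '[[[0,0,0,-0.001,0,0,0],[0,0,0,0,0,0,0],[0,0,0,0,0,0,0]]]' | grep -E "tcp|force:"
```

```text
tcp_pos: [0.5042, -0.03, 0.0204]
force: [-1.3, -9.4, 0.3]
gripper_force: 78.1
tcp_pos: [0.504, -0.0306, 0.0203]
force: [0.1, -7.2, -0.0]
gripper_force: 78.1
tcp_pos: [0.5038, -0.031, 0.0202]
force: [-0.0, -5.1, -0.2]
gripper_force: 77.9
```

```bash
python3 -m handwheel '[[[0,0,0,-0.001,0,0,0],[0,0,0,0,0,0,0],[0,0,0,0,0,0,0]]]' | grep -E "tcp|force:";python3 -m handwheel '[[[0,0,0,-0.001,0,0,0],[0,0,0,0,0,0,0],[0,0,0,0,0,0,0]]]' | grep -E "tcp|force:";python3 -m handwheel '[[[0,0,0,-0.001,0,0,0],[0,0,0,0,0,0,0],[0,0,0,0,0,0,0]]]' | grep -E "tcp|force:"
```

```text
tcp_pos: [0.5032, -0.0313, 0.0201]
force: [0.1, -0.4, -1.1]
gripper_force: 77.9
tcp_pos: [0.5036, -0.0328, 0.0202]
force: [-0.5, 0.8, -1.0]
gripper_force: 77.9
tcp_pos: [0.5035, -0.0338, 0.0202]
force: [-0.3, -0.6, -0.3]
gripper_force: 77.9
```

The force fell from 5 N to 0 within 0.3 mm and the stick now moves free, so the catch seems to be holding the box. I'll draw out level and check with the camera while still holding the stick.

```bash
python3 -m handwheel '[[[0,0,0,-0.004,0,0,0],[0,0,0,-0.006,0,0,0],[0,0,0,-0.01,0,0,0],[0,0,0,-0.015,0,0,0],[0,0,0,-0.015,0,0,0],[0,0,0,-0.015,0,0,0],[0,0,0,-0.02,0,0,0],[0,0,0,-0.02,0,0,0],[0,0,0,-0.02,0,0,0],[0,0,0,-0.02,0,0,0],[0,0,0,-0.02,0,0,0],[0,0,0,-0.02,0,0,0],[0,0,0,-0.01,0,0,0],[0,0,0,-0.01,0,0,0],[0,0,0,0,0,0,0],[0,0,0,0,0,0,0],[0,0,0,0,0,0,0]]]' | grep -E "tcp|force:|^t:"; python3 -c "
from h import *
b=snapshot('side');cv2.imwrite('pics/side8.png',b[:,:,::-1])
a=snapshot('top');cv2.imwrite('pics/top8.png',a[:,:,::-1])
can=np.zeros((600,800,3),np.uint8)
can[:300,:400]=cv2.resize(cv2.imread('pics/top0.png')[240:300,245:325],(400,300),interpolation=2)
can[:300,400:]=cv2.resize(a[240:300,245:325,::-1],(400,300),interpolation=2)
can[300:,:400]=cv2.resize(cv2.imread('pics/side0.png')[205:265,280:360],(400,300),interpolation=2)
can[300:,400:]=cv2.resize(b[205:265,280:360,::-1],(400,300),interpolation=2)
cv2.imwrite('pics/c8.png',can)
for f in ('top0','top6','top8'):
  im=cv2.imread(f'pics/{f}.png'); hsv=cv2.cvtColor(im[258:274,262:282],cv2.COLOR_BGR2HSV); print(f); print(hsv[5:11,:,0].tolist()[2], hsv[5:11,:,2].tolist()[2])
print('tip',fl(sense()['tcp_pos'])+[159.6,0])"
```

```text
t: 35.42
tcp_pos: [0.4898, -0.2376, 0.0202]
force: [0.5, 0.0, -0.4]
gripper_force: 77.9
top0
[12, 13, 14, 14, 13, 12, 13, 13, 17, 20, 20, 16, 14, 14, 14, 14, 14, 14, 13, 14] [119, 147, 156, 160, 151, 103, 117, 136, 145, 198, 178, 152, 157, 162, 161, 158, 154, 150, 152, 149]
top6
[14, 13, 13, 13, 13, 11, 15, 13, 16, 19, 18, 15, 13, 13, 13, 13, 13, 13, 13, 14] [79, 86, 90, 90, 87, 65, 74, 88, 97, 125, 112, 95, 92, 91, 92, 92, 88, 86, 85, 85]
top8
[13, 13, 14, 14, 14, 12, 13, 19, 22, 22, 22, 23, 26, 27, 25, 24, 24, 24, 23, 23] [144, 179, 187, 191, 181, 126, 125, 171, 234, 231, 221, 226, 237, 240, 235, 177, 130, 122, 125, 124]
tip [-167.     0.2]
```

View pics/c8.png

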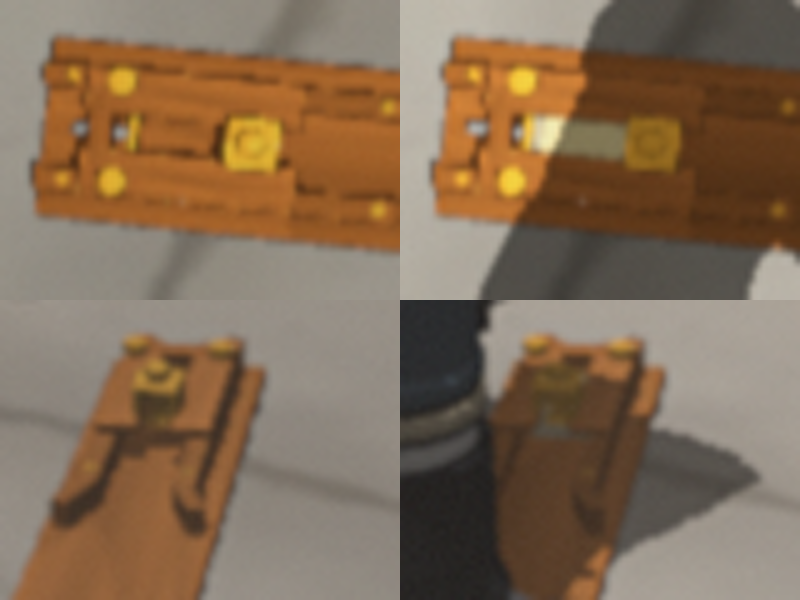

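In the top crop the box fills the saddle slot and the brass plate has shifted left by about 1.2 px, or 3 mm (135 to 129 in the crop). The box is latched on the buffer, so I'll lay the stick down farther back.

```bash
python3 -m handwheel '[[[0,0,0,-0.02,-0.015,0,0],[0,0,0,-0.02,-0.015,0,0],[0,0,0,0,0,0.004,0],[0,0,0,0,0,0.003,0],[0,0,0,0,0,0.001,0],[0,0,0,0,0,0,0],[0,0,0,0,0,0,0],[0,0,0,0,0,0,0]]]' | grep -E "tcp|force:|^t:"
```

```text
t: 36.52
tcp_pos: [0.4574, -0.2762, 0.0123]
force: [-0.2, -0.3, -0.6]
gripper_force: 78.3
```

```bash
python3 -m handwheel '[[[0,0,0,0,0,0,0.5],[0,0,0,0,0,0,0.5],[0,0,0,0,0,0,0.5],[0,0,0,0,0,0,0.5],[0,0,0,0,0,-0.01,0.5],[0,0,0,0,0,-0.03,0.5],[0,0,0,0,0,-0.04,0.5],[0,0,0,0,0,-0.04,0.5],[0,0,0,-0.04,0,-0.04,0.5],[0,0,0,-0.05,0,0,0.5],[0,0,0,-0.05,0,0,0.5],[0,0,0,-0.03,0,0,0.5],[0,0,0,0,0,0,0.5],[0,0,0,0,0,0,0.5],[0,0,0,0,0,0,0.5]]]' | grep -E "tcp|force:|^t:"; python3 -c "
from h import *
a=snapshot('top');b=snapshot('side')
c=blob(a,(360,260,480,330),(8,100,60),(30,255,255)); print('stick',rect('top',c,.008))
can=np.hstack([cv2.resize(a[170:340,180:520,::-1],(440,220)),cv2.resize(b[180:340,200:420,::-1],(302,220))]);cv2.imwrite('pics/c9.png',can)"
```

```text
t: 38.4
tcp_pos: [0.446, -0.4442, 0.1723]
force: [-0.4, 0.9, 0.1]
gripper_force: 0.0
stick [ 461.7 -223.8  214.5   21.1   86.2]
```

View pics/c9.png

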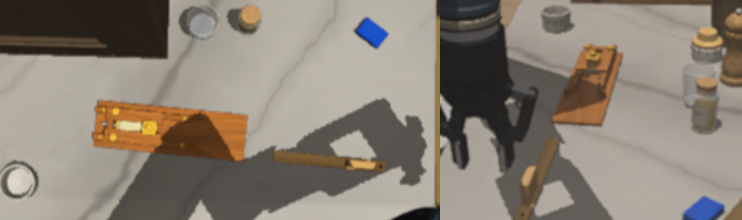

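The box is latched under the saddle, the stick lies flat on the worktop clear of the holder, and the bystanders stand where they were.

```bash
python3 -c "
from station import *
print(sign_off())"
```

```text
the job is handed in; nothing more can be done
None
```

The job is handed in at about 38 s: the last pictures show the matchbox held behind the catch with the buffer about 3 mm back, the stick flat on the worktop clear of the holder, and the bystanders unmoved, but `sign_off()` returned no verdict.

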